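# Chock a label roll on its sloping stand and draw the stop bolt

## Task

The big label roll standing on the sloping stand is held only by the stop bolt in front of it. Set the rubber wedge chock flat on the stand below the roll, nose uphill, and push it under the bolt against the roll's low side, firmly but not hard (a push of about 15 N, clearly less than 20, and without bearing down on it), so that the roll is pressed against the sprung buffer behind it, and leave it wedged there. Only then draw the bolt fully out to the side, so that chock and buffer alone hold the roll; do not handle the roll itself or disturb the other things on the desk.

Things in the scene. Friction and masses are not known exactly. Their poses are not given: they have to be found in the camera images.
- ramp: Fixed aluminium roll stand, bed 315 x 86 mm rising at 10 degrees along its +x; low end nearest the robot; flat lane 64 mm wide between 10 mm rails. Origin on the desk; x level uphill, y left, z up. A point s up the bed from the roll's first bed contact and h square above the bed is at x = s cos10 - h sin10, z = 0.052 + s sin10 + h cos10 (m). Bed from s = -0.200 to 0.115
- roll: The label roll: cream, 100 mm in diameter, 55 mm wide, about 0.85 kg, standing on edge in the lane with its axis along the stand's y; it leans downhill on the stop bolt. Origin at the centre of its left end face; its frame turns as it rolls
- roll_center (a point): Centre of the label roll (100 mm diameter), 50 mm square above the bed
- chock: Loose black rubber wedge chock, 110 mm long (x), 38 wide (y), 0.3 kg, on the desk. Origin: centre of underside; +x to the nose. Nose (x = 55 mm) 3 mm high, face rises at 30 degrees to 28 mm at x = 12 mm, then flat. Upright fin x -52 to -18 mm, 22 mm thick, top 72 mm up. Flat on the bed it touches the roll when its origin is 74 mm down the bed from the roll's bed contact
- chock_grip (a point): Centre of the chock's gripping fin, 35 mm behind and 54 mm above the chock's origin (18 mm below the fin's top); axes as the chock's. Grip across y (22 mm). Friction on the bed is about 0.75: bearing down makes it bind. Without bearing down, the roll starts to move up at a push of about 9 N, and two thirds to three quarters of the push reaches the roll. Stays wedged when let go
- bolt (a joint): Stop bolt, slides to the stand's +y (left): 0 = across the lane before the roll, 0.075 m = fully out. Stiff (2 N), stays where left. A 12 mm steel rod with its axis at s = -0.056, h = 0.050 of the stand, 16 mm above the chock's body. At each side of the lane a bracket 66 mm high over the bed, s = -0.068 to -0.044, the left one out to y = 0.060, the right one to y = -0.045
- bolt_handle (a point): Middle of the bolt's upright black handle, left of the stand, 92 mm from the lane's middle when the bolt is in: 22 mm along the slope, 14 mm along the bolt, top 14 mm above and bottom 38 mm below this point, square to the bed. The clear space between it and the left bracket is 25 mm
- buffer: Grey bracket on the bed uphill of the roll, 50 mm wide, 76 mm high, with a sprung round rubber pad (32 mm) at the height of the roll's axis. Origin at its foot on the bed; x uphill along the slope. How far the pad stands out is set by a screw and differs: it is 1 to 13 mm behind the roll at the start. The spring yields 1 mm per 14 N, at most 4 mm
- spare_roll: Smaller white label roll lying flat, 72 mm diameter, 30 mm high: leave alone. Origin at the centre of its underside
- tape: Brown tape roll lying flat, 94 mm, 48 mm high: leave alone. Origin at the centre of its underside
- carton: White carton, 68 x 105 x 92 mm high: leave alone. Origin at the centre of its underside
- marker: Marker pen, 132 mm long, lying: leave alone. Origin under its middle
- phone: Black telephone lying flat, 148 x 72 x 8 mm: leave alone. Origin at the centre of its underside
- code_scanner: Black hand scanner lying on the desk, 152 x 64 x 50 mm: leave alone. Origin at the centre of its underside
Not all that is in view belongs to the job. Leave any orange look-alike of the roll alone. There is more than one size of the chock; the one meant has the size given above.

How it is judged (in metres and radians):
On the way, in this order (a step that is already met when the one before it is completed fails the run):
1. with the bolt still in, the chock presses on the roll (over 5 N) and the roll on the buffer (over 3 N), for half a second (contact force between chock and roll above 5 N and contact force between roll and buffer above 3 N and value of joint bolt below 0.01 m), for 0.5 s.
2. the bolt is drawn out (value of joint bolt above 0.066 m), for 0.2 s.
At the end, for the whole second after the job is handed in: The bolt is drawn at least 66 mm; the released chock stands on the stand's bed, in line with the stand (within 0.3 rad counting the 10 degree slope), touching the low side of the roll (over 1 N); the roll is pressed against the spring buffer (over 1 N); roll and chock are at rest (value of joint bolt above 0.066 m and contact force between chock and roll above 1 N and contact force between roll and buffer above 1 N and contact force between chock and ramp above 1 N and angle between the x axis of chock and the x axis of ramp, either way round below 0.3 rad and linear speed of each of roll, chock below 0.01 m/s).
It fails at once if chock driven against the roll with over 18 N (contact force between chock and roll above 18 N).
It fails at once if chock borne down on the stand with over 28 N while it is against the roll (contact force between chock and ramp above 28 N and contact force between chock and roll above 1 N).
It fails at once if the robot handles the roll itself (over 2 N) (contact force between any of the fingers, the arm and roll above 2 N).
It fails at once if another thing on the desk moved by more than 30 mm (distance of any of spare_roll, tape, carton, marker, phone, code_scanner from where it was at the start of the episode above 0.03 m).
It also fails if it takes over 72 s, if anything falls off the work surface, if the arm or the gripper's body presses on something with over 40 N, if the wrist force passes 120 N, or if a joint passes its speed limit or range.

## Robot

A 6-joint arm with a two-finger parallel gripper is mounted at the origin on a cart in front of the work surface, level with it; the furniture and walls round the work are solid. World frame = base frame: x ahead of the robot, y to its left, z up, the work surface at z = 0. Lengths are in m, angles in degrees, forces in N, time in s.
With the tool pointing down it reaches from about 0.3 to 0.75 m from the base axis. Payload 8.5 kg.
Tool frame: the origin (TCP) lies between the finger pads; the fingertips stand 14 mm ahead of it and the grasp point (between the pads) lies 5 mm behind it; x points along the fingers, z is the direction in which the jaws open and shut, and the axes are right-handed (so a half turn about x gives the same grasp; the last joint's range is limited). The gripper opens to 85 mm and grips with 20 to 120 N. Pads are 22 mm wide; open, the fingers measure 114 mm over their backs; the gripper's body (76 mm by 85 mm) begins 54 mm behind the grasp point. The pads swing forward as they close: fully open they stand 13 mm farther back than shut.
Start: joints at [57.794, 21.807, 74.336, -0, 83.858, -12.336], TCP at [0.187, 0.517, 0.245] pointing down, gripper open.
Joint ranges: [-178.18, 178.18], [-50.72, 133.34], [12.68, 142.11], [-81.47, 261.47], [9.98, 163.14], [-165.26, 165.26]. Speed limits (degrees/s): [136.94, 136.94, 180, 180, 180, 180].

## Interface

Orientations are given as a 3x3 rotation matrix whose columns are the frame's x, y, z axes.
In Python, from rig import env gives the robot as it stands.
- The arm moves only by the shell command python3 -m jog 'ROWS' [FORCE]. ROWS is JSON, a list of rows, each a list of 5 numbers: the opening, from -1 (shut) to 1 (fully open), so that 0 is half open, then the shift along the tool's x, y, z in m, then the turn about the tool's x in rad. In form: [[claw, dx, dy, dz, yaw], ...]. A call has 1 to 20 rows; each row is the pose to reach, as a shift and turn from the pose commanded when the call began, along the tool's axes at that moment; what a row does not reach only later rows make up. A row lasts 1/10 s, in which the tool goes at most 50 mm and 8.59 degrees, less where a joint would pass 70% of its speed; a pose out of reach is approached as far as the arm can. A call with a gripper value outside its range is refused whole. The fingers move at their own pace and stop on an object; FORCE is the grip in N (left out, the last holds). Time passes only in rows, so rows that repeat a pose let the fingers close. It gives the time, the measured TCP pose, the force and the opening at its end, in the units of the state.
- env.observe(): the state, without advancing time (a new reading comes with each control period).
- env.get_image(name): name is "scene" or "top" or "wrist"; returns the picture (384x512x3 uint8, red, green, blue); there is no depth.
- env.camera_model(name): a dict with "fx", "fy", "cx", "cy" (pixels), "k1" (the pictures are not rectified: a ray, as slopes to the right and down, at radius r is drawn at 1 + k1 r^2 times it, then the intrinsics apply), "origin" and "orientation" of the camera in the world. Camera axes: x right, y up, looking along -z (the intrinsics and any distortion apply to the point x, -y, -z); pixel columns grow to the right and rows downward; lengths in m; the calibration is good to about 2 mm. A picture is of the moment at which its call begins: read the wrist's pose just before it. camera_model takes no time and is no camera call; for the wrist camera it gives the pose at the moment of the call.
- env.close_job(): hands the job in, once; it reports no verdict.
The state is a dict: "time_s": time; "q": joint angles; "qvel": joint speeds; "joint_efforts": joint torques, N m; "position": TCP position; "tool_rot": TCP orientation; "ft_force": force on the tool from outside, world axes, zero at the start; "wrist_torque": the same for the moment, N m; "grip_width": finger opening in m.
Only numpy, scipy, OpenCV 4.12 (cv2) and the standard library are available. Lean on these libraries where they do the work, as an engineer would, in place of code of your own. Each camera call takes 0.05 s, during which the arm holds its last target.

## Working session

There is one attempt and no reset: what is moved stays moved. The work goes in short steps, Python scripts to look and compute and a shell command to move; the robot and the scene stay as the last step left them, time stands still between calls to the robot, and variables do not carry over. Pictures are saved under pics/ and viewed, and the job is handed in when it is done.

```bash
ls; mkdir -p pics; python3 - <<'E'
from rig import env
import cv2,json
s=env.observe()
print({k:s[k] for k in s})
for n in ["scene","top","wrist"]:
    print(n,env.camera_model(n))
    cv2.imwrite(f"pics/{n}0.png",cv2.cvtColor(env.get_image(n),cv2.COLOR_RGB2BGR))
E
```

```text
pics
{'time_s': 0.0, 'q': array([ 5.77940268e+01,  2.18425205e+01,  7.43848805e+01,  1.49912202e-03,
        8.38582143e+01, -1.23356552e+01]), 'qvel': array([-0.03970636, -0.09178859, -0.03802833, -0.04469185,  0.05369593,
        0.04973885]), 'joint_efforts': array([-4.73230357e-04, -4.48455369e+01, -2.31268877e+01, -1.44166115e-04,
        4.77610491e-03,  1.52305313e-05]), 'position': array([0.1867887 , 0.5170237 , 0.24469668]), 'tool_rot': array([[-8.18404161e-04, -9.40463235e-01,  3.39894445e-01],
       [-1.25049251e-03,  3.39895256e-01,  9.40462467e-01],
       [-9.99998883e-01,  3.44642938e-04, -1.45421392e-03]]), 'ft_force': array([ 0.54604392, -0.66973841,  0.03964523]), 'wrist_torque': array([-0.03896925, -0.03199881,  0.02724964]), 'grip_width': 0.08543664265732383}
scene {'fx': 404.14309193215473, 'fy': 404.14309193215473, 'cx': 252.34833290780173, 'cy': 203.06960023807483, 'k1': -0.019895148931703462, 'origin': array([-0.16162238, -0.94734996,  0.62275628]), 'orientation': array([[ 7.97612174e-01,  2.32013879e-01, -5.56762408e-01],
       [-6.03170297e-01,  3.07788983e-01, -7.35833904e-01],
       [ 6.41657440e-04,  9.22732628e-01,  3.85440120e-01]])}
top {'fx': 491.12833010099183, 'fy': 491.12833010099183, 'cx': 253.04461961861213, 'cy': 179.236185207161, 'k1': -0.17164870683683844, 'origin': array([-0.71922143,  0.31268414,  1.79303027]), 'orientation': array([[-0.23500243,  0.7698204 , -0.59342262],
       [-0.97188259, -0.19537634,  0.13142417],
       [-0.01476773,  0.60762212,  0.79408896]])}
wrist {'fx': 284.1701661490171, 'fy': 284.1701661490171, 'cx': 256.4712647604343, 'cy': 191.23852727735996, 'k1': 0.018848549256148563, 'origin': array([0.11975197, 0.54136075, 0.37266441]), 'orientation': array([[ 0.33913318, -0.90332021, -0.26268094],
       [ 0.94073691,  0.32515147,  0.09638768],
       [-0.00165784, -0.27980191,  0.96005632]])}
```

View pics/scene0.png

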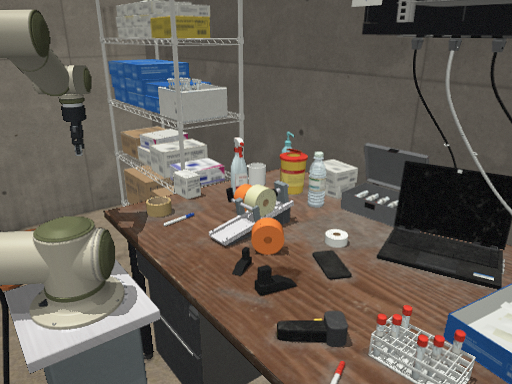

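View pics/top0.png

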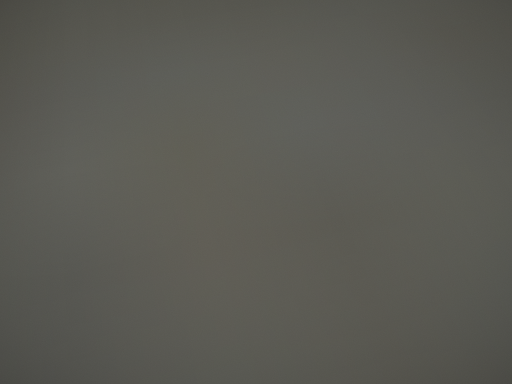

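View pics/wrist0.png

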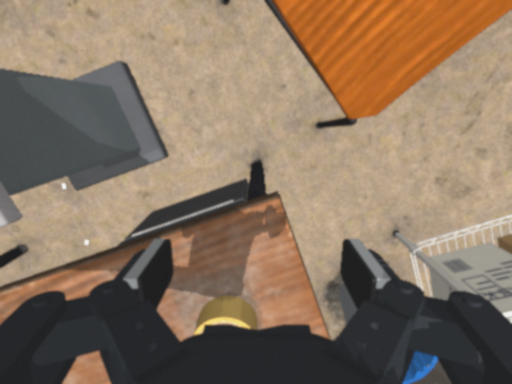

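```bash
cat > h.py <<'E'
import numpy as np, cv2
from rig import env
def ray(m,u,v):
    x=(u-m['cx'])/m['fx'];y=(v-m['cy'])/m['fy']
    # undistort
    a,b=x,y
    for _ in range(20):
        r2=a*a+b*b; f=1+m['k1']*r2; a,b=x/f,y/f
    d=m['orientation']@np.array([a,-b,-1.0])
    return m['origin'],d
def onz(m,u,v,z):
    o,d=ray(m,u,v); return o+d*(z-o[2])/d[2]
def proj(m,P):
    P=np.atleast_2d(P); c=(P-m['origin'])@m['orientation']
    a=c[:,0]/-c[:,2]; b=-c[:,1]/-c[:,2]; r2=a*a+b*b; f=1+m['k1']*r2
    return np.c_[m['cx']+m['fx']*a*f, m['cy']+m['fy']*b*f]
def snap(n,fn):
    m=env.camera_model(n); im=cv2.cvtColor(env.get_image(n),cv2.COLOR_RGB2BGR); cv2.imwrite('pics/'+fn,im)
    np.save('pics/'+fn+'.npy',m,allow_pickle=True); return m,im
def crop(im,x0,y0,x1,y1,k,fn): cv2.imwrite('pics/'+fn,cv2.resize(im[y0:y1,x0:x1],None,fx=k,fy=k,interpolation=cv2.INTER_CUBIC))
E
python3 - <<'E'
from h import *
im=cv2.imread('pics/scene0.png')
crop(im,200,170,360,300,5,'sc_crop.png')
m=env.camera_model('scene')
for n,u,v,z in [('small',243,270,0),('big',270,288,0),('orange',267,250,0),('rampfoot',212,236,0.02),('roll',262,198,.12),('tape',160,208,.0),('marker',180,219,0),('phone',332,265,0),('scanner',310,332,0),('spare',337,240,0)]:
    print(n,onz(m,u,v,z).round(3))
E
```

```text
small [ 0.417 -0.139  0.   ]
big [ 0.422 -0.255  0.   ]
orange [ 0.545 -0.09   0.   ]
rampfoot [0.438 0.061 0.02 ]
roll [0.617 0.028 0.12 ]
tape [0.421 0.418 0.   ]
marker [0.436 0.28  0.   ]
phone [ 0.64  -0.274  0.   ]
scanner [ 0.384 -0.443  0.   ]
spare [ 0.77  -0.177  0.   ]
```

View pics/sc_crop.png

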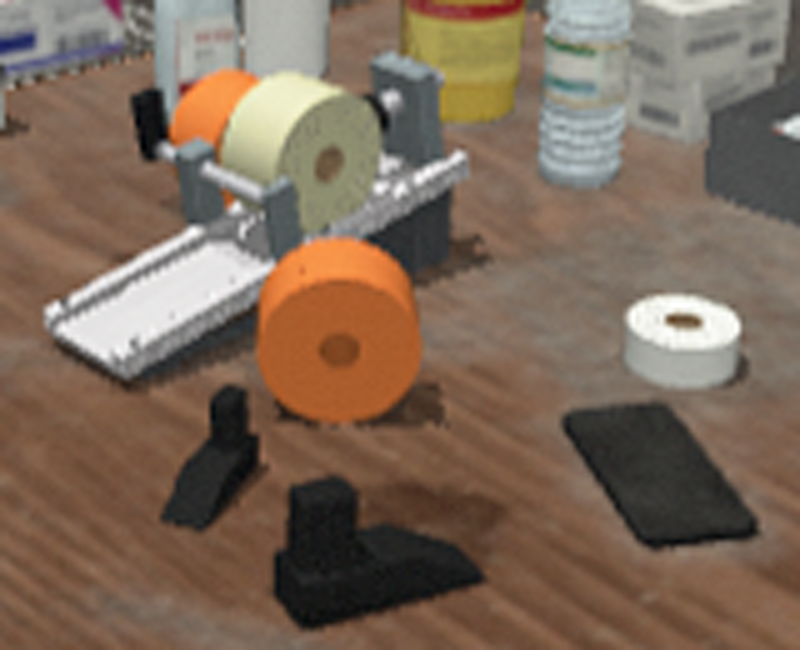

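```bash
python3 - <<'E'
from h import *
m=env.camera_model('scene')
def w(cx,cy,z=0): return onz(m,200+cx/5-.4,170+cy/5-.4,z)
L={'bigA rear-near':(305,627,0),'big nose-near':(482,580,.0),'big rear-far':(276,590,0),'small noseL':(163,519,0),'small noseR':(206,527,0),'small rearR':(256,462,0),
'ramp lowR':(125,378,0.02),'ramp lowL':(48,320,0.02),'handle top':(147,93,.14)}
P={k:w(*v) for k,v in L.items()}
for k in P: print(k,P[k].round(4))
d=lambda a,b: print(a,b,np.linalg.norm(P[a]-P[b]).round(4))
d('bigA rear-near','big nose-near');d('bigA rear-near','big rear-far');d('small noseL','small noseR');d('small noseR','small rearR')
E
```

```text
bigA rear-near [ 0.3824 -0.2641  0.    ]
big nose-near [ 0.4845 -0.288   0.    ]
big rear-far [ 0.3906 -0.2287  0.    ]
small noseL [ 0.3818 -0.1351  0.    ]
small noseR [ 0.3964 -0.1564  0.    ]
small rearR [ 0.4609 -0.1172  0.    ]
ramp lowR [ 0.4362 -0.0149  0.02  ]
ramp lowL [0.4396 0.0814 0.02  ]
handle top [0.5514 0.1266 0.14  ]
bigA rear-near big nose-near 0.1049
bigA rear-near big rear-far 0.0363
small noseL small noseR 0.0258
small noseR small rearR 0.0755
```

Candidates for the chock in the scene picture are the small wedge at (243,262), about 75 mm long, and the large wedge at (272,281), about 110 x 37 mm; the large one fits. For the roll, the cream one on the stand at (260,200) is meant. The orange ones at (267,236) and (242,192) are look-alikes. I'll move the wrist camera over the area.

```bash
python3 -m jog '[[1,-0.1,-0.39,-0.465,-0.12],[1,-0.1,-0.39,-0.465,-0.12],[1,-0.1,-0.39,-0.465,-0.12],[1,-0.1,-0.39,-0.465,-0.12],[1,-0.1,-0.39,-0.465,-0.12],[1,-0.1,-0.39,-0.465,-0.12],[1,-0.1,-0.39,-0.465,-0.12],[1,-0.1,-0.39,-0.465,-0.12],[1,-0.1,-0.39,-0.465,-0.12],[1,-0.1,-0.39,-0.465,-0.12],[1,-0.1,-0.39,-0.465,-0.12],[1,-0.1,-0.39,-0.465,-0.12],[1,-0.1,-0.39,-0.465,-0.12],[1,-0.1,-0.39,-0.465,-0.12],[1,-0.1,-0.39,-0.465,-0.12],[1,-0.1,-0.39,-0.465,-0.12]]'; python3 - <<'E'
from h import *
m,im=snap('wrist','w1.png')
crop(im,0,0,512,384,1.5,'w1c.png')
print(m)
E
```

```text
time_s: 1.75
position: [0.3951, -0.0513, 0.3452]
tool_rot: [[-0.0, -0.975, 0.223], [0.0, 0.223, 0.975], [-1.0, 0.0, 0.0]]
ft_force: [1.0, 0.5, 0.8]
grip_width: 0.0858
{'fx': 284.1701661490171, 'fy': 284.1701661490171, 'cx': 256.4712647604343, 'cy': 191.23852727735996, 'k1': 0.018848549256148563, 'origin': array([ 0.32558451, -0.03547314,  0.47311972]), 'orientation': array([[ 2.22322217e-01, -9.36051924e-01, -2.72726286e-01],
       [ 9.74973247e-01,  2.13444436e-01,  6.21983976e-02],
       [-9.02128172e-06, -2.79728918e-01,  9.60079024e-01]])}
```

View pics/w1c.png

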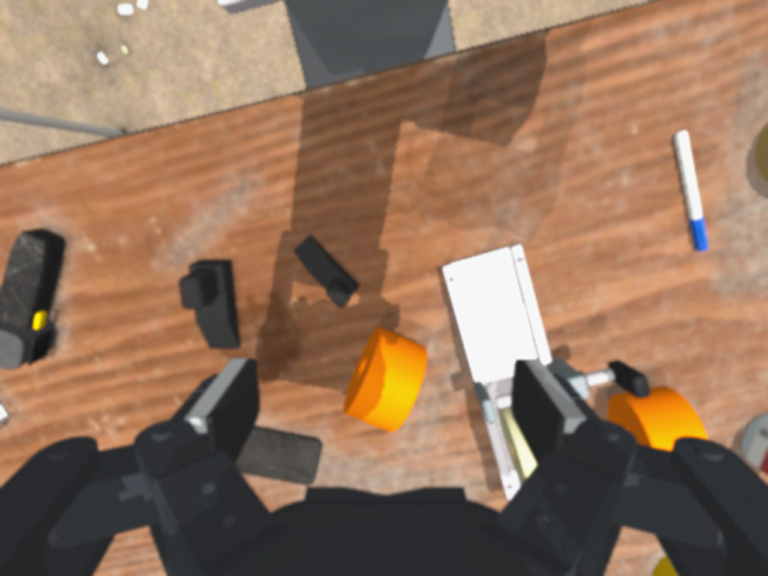

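```bash
python3 - <<'E'
from h import *
im=cv2.imread('pics/w1.png')
a=cv2.resize(im[160:245,105:180],None,fx=7,fy=7,interpolation=cv2.INTER_CUBIC)
a=cv2.convertScaleAbs(a,alpha=1.8,beta=20)
cv2.imwrite('pics/w1chock.png',a)
crop(im,280,150,480,310,4,'w1ramp.png')
E
```

```text
(no output)
```

View pics/w1chock.png

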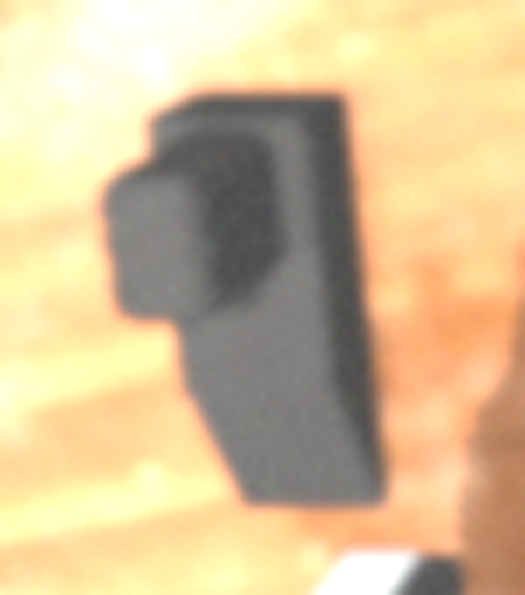

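View pics/w1ramp.png

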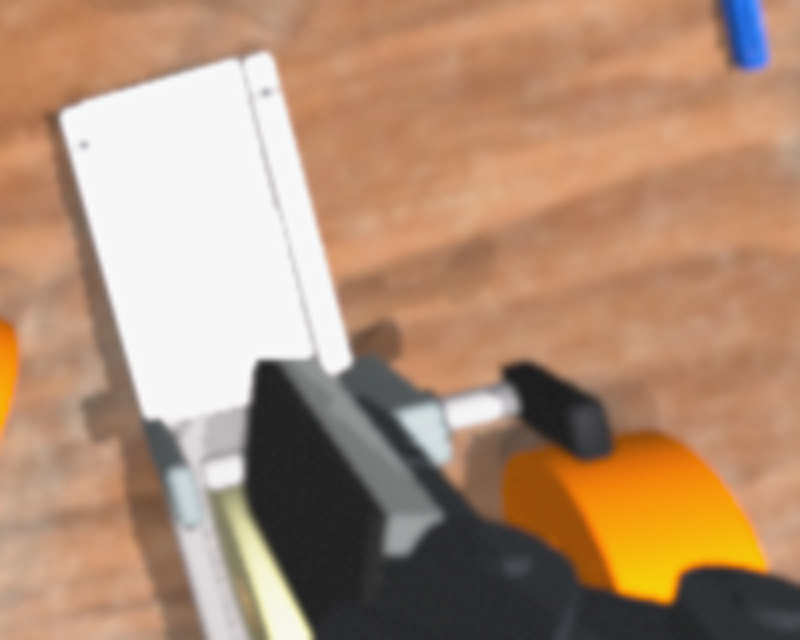

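```bash
cat > fit.py <<'E'
from h import *
from scipy.optimize import least_squares
def tf(p,L):
    c,s=np.cos(p[2]),np.sin(p[2]); L=np.atleast_2d(L)
    return np.c_[p[0]+c*L[:,0]-s*L[:,1], p[1]+s*L[:,0]+c*L[:,1], L[:,2]]
a=np.radians(10)
def sh(s,y,h): return [s*np.cos(a)-h*np.sin(a), y, .052+s*np.sin(a)+h*np.cos(a)]
def fit(obs,p0):  # obs: list of (model, local pts, px)
    f=lambda p: np.concatenate([(proj(m,tf(p,L))-px).ravel() for m,L,px in obs])
    r=least_squares(f,p0,loss='soft_l1'); return r.x,f(r.x).reshape(-1,2)
E
python3 - <<'E'
from fit import *
m=np.load('pics/w1.png.npy',allow_pickle=True).item()
ms=env.camera_model('scene')
L=np.array([[-55,19,0],[55,19,1],[55,-19,2],[-52,-11,72],[-18,11,72],[-18,-11,72],[-55,-19,28]])/1e3
px=np.array([[345,97],[383,500],[245,500],[105,180],[210,305],[120,318],[150,118]])/7+[105,160]-.4
p,r=fit([(m,L,px)],[.44,-.26,-.23]); print('chock',p.round(4),r.round(1).tolist()); print('grip',tf(p,[-.035,0,.054]).round(4))
Ls=np.array([[-55,-19,0],[55,-19,0],[-55,19,0],[-52,-11,72]])/1e3
print(proj(ms,tf(p,Ls)).round(1).tolist(), 'obs scene (260.6,295) (296,285.6) (255,287.6)')
# ramp
L=np.array([sh(-.2,.043,.01),sh(-.2,-.043,.01),sh(-.2,.033,.0),sh(-.068,-.045,.066),sh(-.068,.033,.066)])
px=np.array([[272,52],[60,113],[240,60],[148,420],[355,365]])/4+[280,150]-.4
p,r=fit([(m,L[:3],px[:3])],[.63,.03,0]); print('ramp',p.round(4),r.round(1).tolist())
im=cv2.imread('pics/w1.png'); sc=cv2.imread('pics/scene0.png')
def draw(im,m,k):
    im=cv2.resize(im,None,fx=k,fy=k,interpolation=cv2.INTER_CUBIC)
    pts=[sh(s,y,h) for s in(-.2,.115) for y in(-.043,.043) for h in(.01,)]+[sh(-.056,y,.05) for y in(-.03,.03,.06,.085)]+[sh(-.056,.092,h) for h in(.064,.012)]
    pts+=[sh(.05*np.sin(t),y,.05+.05*np.cos(t)) for t in np.arange(0,6.28,.5) for y in(-.0275,.0275)]
    pts+=[sh(s,y,.066) for s in(-.068,-.044) for y in(-.045,.060)]
    for u,v in proj(m,tf(p,pts)): cv2.circle(im,(int((u+.5)*k),int((v+.5)*k)),2,(0,0,255),-1)
    return im
cv2.imwrite('pics/ov_w.png',draw(im,m,3)[400:960,800:1500]); cv2.imwrite('pics/ov_s.png',draw(sc,ms,6)[1000:1500,1200:1840])
np.save('ramp.npy',p)
E
```

```text
chock [ 0.4372 -0.2567 -0.244 ] [[1.9, -1.7], [1.1, 0.6], [-0.7, 0.5], [-1.4, -1.4], [1.2, 3.1], [-0.9, 1.0], [-0.2, -1.5]]
grip [[ 0.4032 -0.2483  0.054 ]]
[[259.1, 295.0], [296.5, 285.5], [253.3, 287.3], [259.1, 269.4]] obs scene (260.6,295) (296,285.6) (255,287.6)
ramp [0.6396 0.0565 0.0643] [[-0.2, 0.2], [0.1, -0.0], [0.1, -0.2]]
```

View pics/ov_w.png

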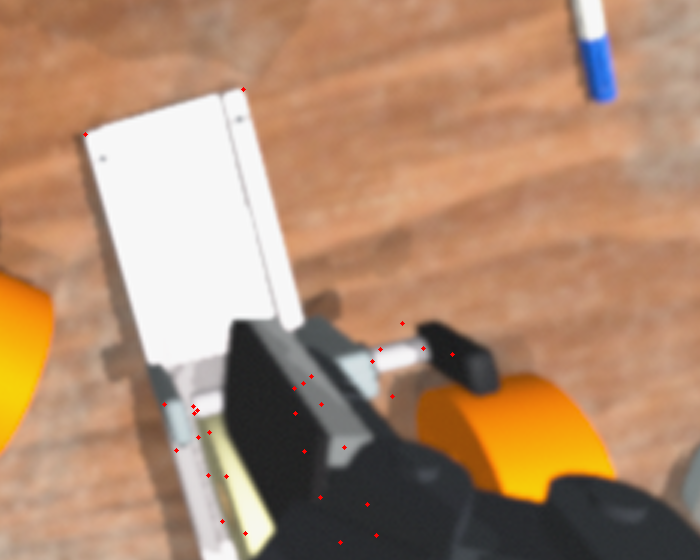

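View pics/ov_s.png

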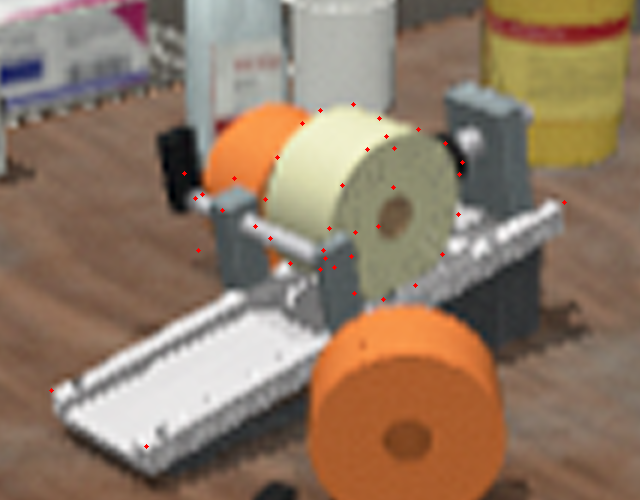

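```bash
python3 - <<'E'
from fit import *
m=np.load('pics/w1.png.npy',allow_pickle=True).item()
ms=env.camera_model('scene')
W=[(sh(-.2,.043,.01),(244,88)),(sh(-.2,-.043,.01),(85,133)),(sh(-.068,-.045,.066),(166,404)),(sh(-.085,.043,.01),None)]
W=[w for w in W if w[1]]
S=[(sh(-.2,.043,.01),(58,386)),(sh(-.2,-.043,.01),(146,456)),(sh(.115,-.043,.01),(560,204)),(sh(0,-.0275,.05),(396,217))]
LW=np.array([w[0] for w in W]);PW=(np.array([w[1] for w in W])+[800,400])/3-.4
LS=np.array([w[0] for w in S]);PS=(np.array([w[1] for w in S])+[1200,1000])/6-.45
for obs in ([(m,LW,PW),(ms,LS,PS)],[(ms,LS,PS)]):
    p,r=fit(obs,[.63,.05,.05]); print('ramp',p.round(4),r.round(1).tolist())
p,r=fit([(m,LW,PW),(ms,LS,PS)],[.63,.05,.05])
np.save('ramp.npy',p)
# handle: h & y in stand frame from top center / bottom
def hf(q): # y, htop, hbot
    return np.concatenate([(proj(ms,tf(p,[sh(-.056,q[0],q[1])]))-[(180+1200)/6-.4,(131+1000)/6-.4]).ravel(),(proj(ms,tf(p,[sh(-.056,q[0],q[2])]))-[(182+1200)/6-.4,(208+1000)/6-.4]).ravel(),(proj(m,tf(p,[sh(-.056,q[0],q[1])]))-[(482+800)/3-.4,(377+400)/3-.4]).ravel()])
r=least_squares(hf,[.09,.1,.04]);print(r.x,r.fun.round(1))
im=cv2.imread('pics/w1.png'); sc=cv2.imread('pics/scene0.png')
def draw(im,m,k):
    im=cv2.resize(im,None,fx=k,fy=k,interpolation=cv2.INTER_CUBIC)
    pts=[sh(s,y,h) for s in(-.2,.115) for y in(-.043,.043) for h in(.01,)]+[sh(-.056,y,.05) for y in(-.03,.03,.06,.085)]+[sh(-.056,.092,h) for h in(.096,.044)]
    pts+=[sh(.05*np.sin(t),y,.05+.05*np.cos(t)) for t in np.arange(0,6.28,.5) for y in(-.0275,.0275)]
    pts+=[sh(s,y,.066) for s in(-.068,-.044) for y in(-.045,.060)]
    for u,v in proj(m,tf(p,pts)): cv2.circle(im,(int((u+.5)*k),int((v+.5)*k)),2,(0,0,255),-1)
    return im
cv2.imwrite('pics/ov_w2.png',draw(im,m,3)[400:960,800:1500]); cv2.imwrite('pics/ov_s2.png',draw(sc,ms,6)[1000:1500,1200:1840])
E
```

```text
ramp [0.6391 0.0574 0.0684] [[-0.2, 0.1], [0.2, 0.4], [-0.3, -0.2], [-1.4, 0.7], [-0.1, -1.7], [0.3, -0.4], [-0.2, -0.4]]
ramp [0.6377 0.0547 0.0755] [[-1.1, 1.2], [0.3, -1.1], [0.4, -0.2], [0.0, -0.1]]
[0.08951134 0.09361203 0.04259022] [-0.6 -0.3  1.4 -0.3  0.  -0.4]
```

View pics/ov_w2.png

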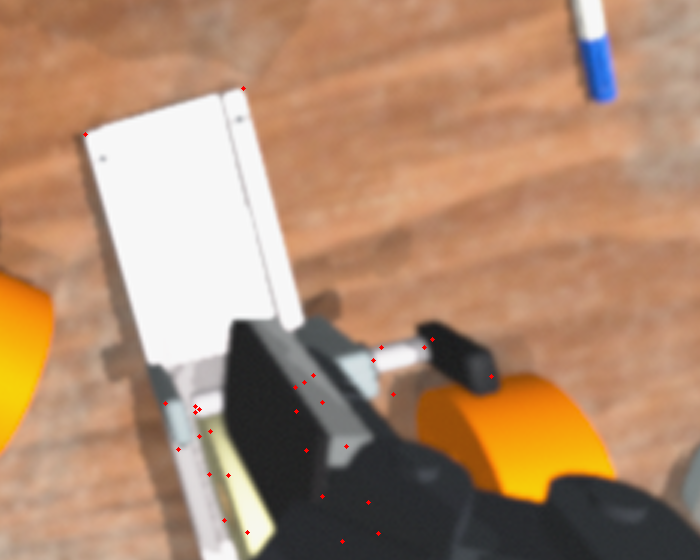

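View pics/ov_s2.png

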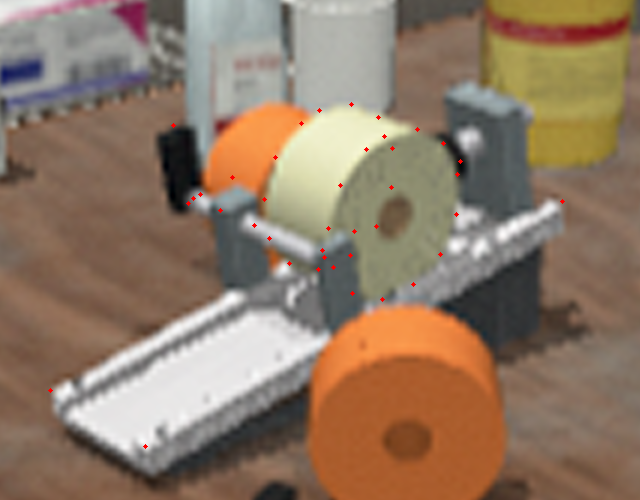

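Clear: the large chock is at wrist (140,203), stand pose fit (0.639, 0.057, yaw 0.068); the handle stands up from the bolt, at h 44–96 mm. Next I'll go above the chock for a close check.

```bash
python3 -m jog '[[0.2,0.145,-0.052,-0.19,0.02],[0.2,0.145,-0.052,-0.19,0.02],[0.2,0.145,-0.052,-0.19,0.02],[0.2,0.145,-0.052,-0.19,0.02],[0.2,0.145,-0.052,-0.19,0.02],[0.2,0.145,-0.052,-0.19,0.02],[0.2,0.145,-0.052,-0.19,0.02],[0.2,0.145,-0.052,-0.19,0.02]]'; python3 - <<'E'
from h import *
m,im=snap('wrist','w2.png')
im=cv2.convertScaleAbs(im,alpha=1.5,beta=25)
crop(im,0,0,512,384,1.55,'w2c.png')
E
```

```text
time_s: 2.6
position: [0.404, -0.2482, 0.2012]
tool_rot: [[0.001, -0.97, 0.243], [-0.001, 0.243, 0.97], [-1.0, -0.001, -0.0]]
ft_force: [0.6, 0.5, -0.4]
grip_width: 0.0512
```

View pics/w2c.png

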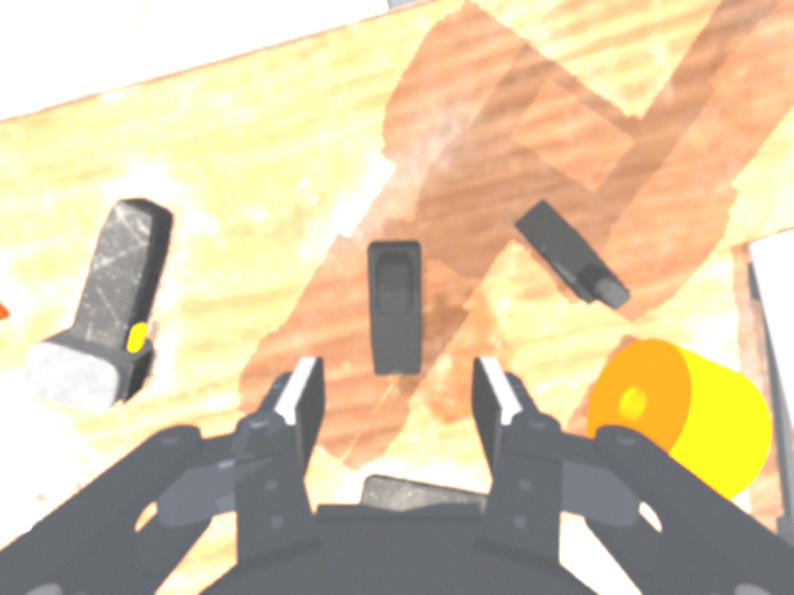

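```bash
python3 - <<'E'
from fit import *
m=np.load('pics/w2.png.npy',allow_pickle=True).item()
L=np.array([[-55,19,28],[-55,-19,28],[55,19,3],[55,-19,3],[-52,11,72],[-52,-11,72],[-18,11,72],[-18,-11,72]])/1e3
px=np.array([[420,241],[368,242],[420,374],[376,374],[412,253],[376,253],[412,312],[378,312]])/1.55-.3
p,r=fit([(m,L,px)],[.44,-.26,-.24]); print('chock',p.round(4),r.round(1).tolist()); print('grip',tf(p,[-.035,0,.054]).round(4))
E
```

```text
chock [ 0.4342 -0.2574 -0.2239] [[1.3, -0.5], [-0.8, -0.4], [0.8, -2.3], [-1.1, -1.7], [0.3, 2.7], [-0.5, 3.2], [0.7, -0.1], [-0.5, 0.3]]
grip [[ 0.4001 -0.2496  0.054 ]]
```

```bash
python3 -m jog '[[0.2,0.05,0.002,-0.001,0],[0.2,0.1,0.002,-0.001,0],[0.2,0.14,0.002,-0.001,0],[0.2,0.152,0.002,-0.001,0],[0.2,0.152,0.002,-0.001,0],[-1,0.152,0.002,-0.001,0],[-1,0.152,0.002,-0.001,0],[-1,0.152,0.002,-0.001,0],[-1,0.152,0.002,-0.001,0],[-1,0.152,0.002,-0.001,0],[-1,0.152,0.002,-0.001,0]]' 50; python3 -c "
from rig import env
print(env.observe()['wrist_torque'])"
```

```text
time_s: 3.75
position: [0.4021, -0.2502, 0.0499]
tool_rot: [[0.003, -0.97, 0.244], [-0.002, 0.244, 0.97], [-1.0, -0.003, -0.001]]
ft_force: [-0.1, 2.1, 8.2]
grip_width: 0.0213
[ 0.64377712 -0.23622814  0.16079875]
```

```bash
python3 -m jog '[[-1,-0.05,0,0,0],[-1,-0.1,0,0,0],[-1,-0.15,0,0,0],[-1,-0.15,0,0.05,-0.1],[-1,-0.15,0,0.1,-0.2],[-1,-0.15,0,0.15,-0.314],[-1,-0.15,0.001,0.2,-0.314],[-1,-0.15,0.002,0.25,-0.314],[-1,-0.15,0.002,0.29,-0.314],[-1,-0.15,0.002,0.305,-0.314],[-1,-0.15,0.002,0.305,-0.314],[-1,-0.15,0.002,0.305,-0.314],[-1,-0.15,0.002,0.305,-0.314]]' 50; python3 - <<'E'
from h import *
m,im=snap('wrist','w3.png')
crop(cv2.convertScaleAbs(im,alpha=1.3,beta=10),0,0,512,384,1.55,'w3c.png')
m,im=snap('scene','s3.png')
crop(im,180,150,340,280,5,'s3c.png')
E
```

```text
time_s: 5.05
position: [0.4738, 0.0454, 0.1985]
tool_rot: [[0.0, -0.998, -0.066], [-0.0, -0.066, 0.998], [-1.0, -0.0, -0.0]]
ft_force: [0.1, -0.2, -2.1]
grip_width: 0.0213
```

View pics/w3c.png

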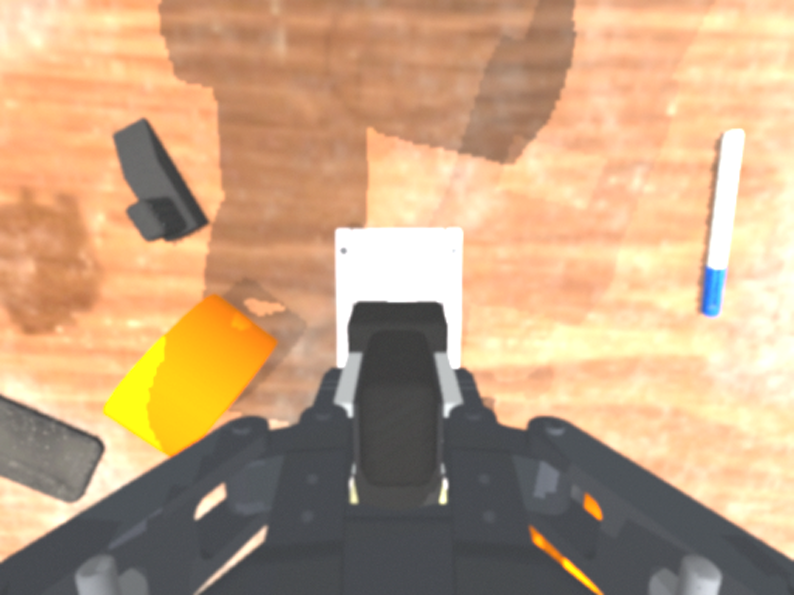

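View pics/s3c.png

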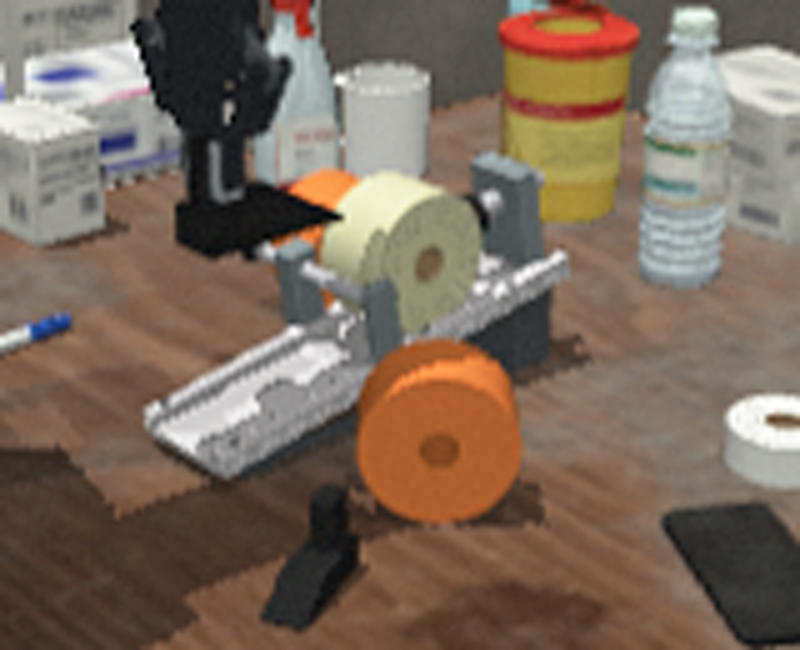

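```bash
python3 -m jog '[[-1,0.04,0,0,0],[-1,0.08,0,0,0],[-1,0.1,0,0,0],[-1,0.1,0,0,0],[-1,0.1,0,0,0]]' 50;  python3 -m jog '[[-1,0.005,0,0,0],[-1,0.01,0,0,0],[-1,0.013,0.001,0,0],[-1,0.016,0.001,0,0],[-1,0.019,0.001,0,0],[-1,0.022,0.002,0,0],[-1,0.024,0.002,0,0],[-1,0.024,0.002,0,0]]' 20; python3 - <<'E'
from h import *
m,im=snap('scene','s4.png')
crop(im,180,150,340,280,5,'s4c.png')
E
```

```text
time_s: 5.65
position: [0.4745, 0.0458, 0.099]
tool_rot: [[0.001, -0.998, -0.066], [-0.0, -0.066, 0.998], [-1.0, -0.001, -0.0]]
ft_force: [0.3, -0.1, -2.1]
grip_width: 0.0213
time_s: 6.45
position: [0.4706, 0.0463, 0.0747]
tool_rot: [[-0.002, -0.998, -0.067], [-0.0, -0.067, 0.998], [-1.0, 0.002, 0.0]]
ft_force: [-9.8, -0.8, 7.4]
grip_width: 0.0212
```

View pics/s4c.png

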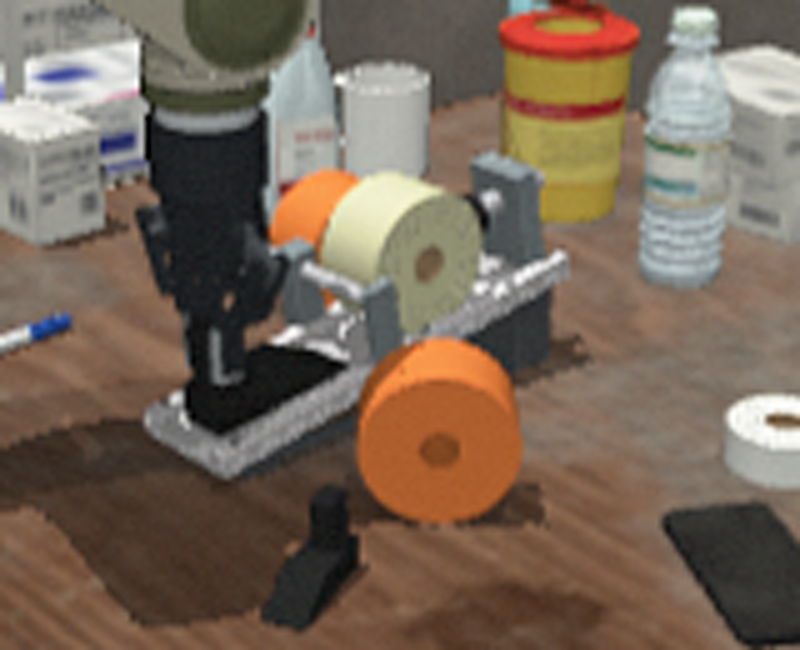

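```bash
python3 -m jog '[[-0.2,0,0,0,0],[-0.2,0,0,0,0],[-0.2,0,0,0,0],[-0.2,0,0,0,0],[-0.2,0,0,0,0]]' 20; python3 - <<'E'
from h import *
m,im=snap('scene','s5.png')
crop(im,180,150,340,280,5,'s5c.png')
m,im=snap('wrist','w5.png')
crop(cv2.convertScaleAbs(im,alpha=1.3,beta=10),0,0,512,384,1.55,'w5c.png')
E
```

```text
time_s: 7.0
position: [0.4721, 0.0462, 0.0743]
tool_rot: [[0.0, -0.998, -0.067], [-0.0, -0.067, 0.998], [-1.0, -0.0, -0.0]]
ft_force: [0.1, -0.1, 0.6]
grip_width: 0.034
```

View pics/s5c.png

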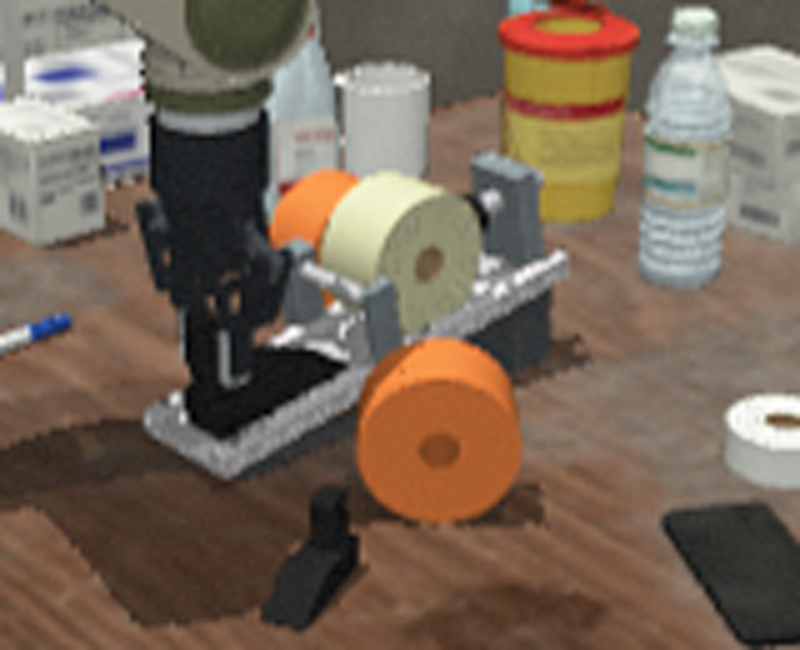

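View pics/w5c.png

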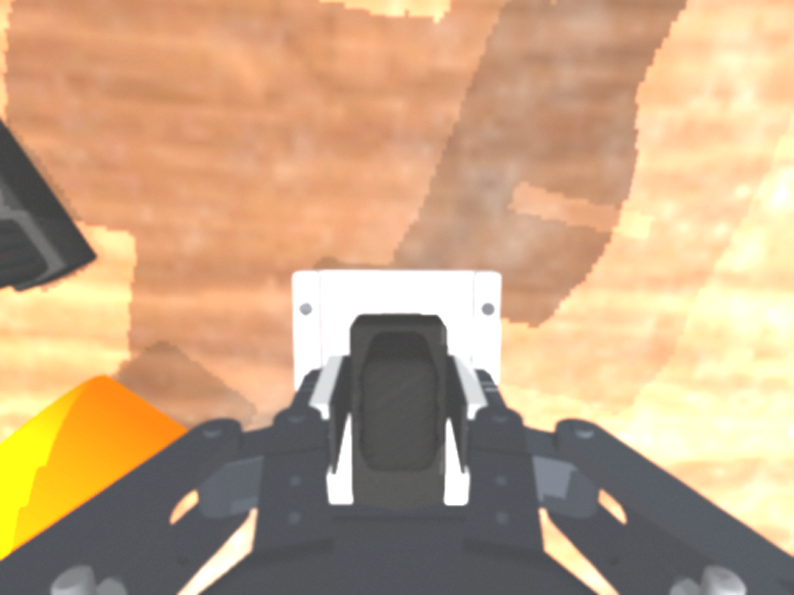

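```bash
python3 -m jog '[[-1,0,0,0,0],[-1,0,0,0,0],[-1,0,0,0,0],[-1,0,0,0,0],[-1,0,0,0,0]]' 30;python3 -m jog '[[-1,-0.0014,-0.008,0,0],[-1,-0.0028,-0.016,0,0],[-1,-0.0042,-0.024,0,0],[-1,-0.0056,-0.032,0,0],[-1,-0.007,-0.04,0,0],[-1,-0.007,-0.04,0,0],[-1,-0.007,-0.04,0,0]]' 30
```

```text
time_s: 7.6
position: [0.472, 0.0462, 0.0744]
tool_rot: [[0.0, -0.998, -0.067], [0.0, -0.067, 0.998], [-1.0, -0.0, 0.0]]
ft_force: [-0.2, 0.4, 0.7]
grip_width: 0.0221
time_s: 8.3
position: [0.5124, 0.0489, 0.0815]
tool_rot: [[0.002, -0.998, -0.067], [-0.0, -0.067, 0.998], [-1.0, -0.002, -0.0]]
ft_force: [1.6, 0.1, 0.7]
grip_width: 0.0212
```

```bash
python3 -m jog '[[-1,-0.0005,-0.003,0,0],[-1,-0.001,-0.006,0,0],[-1,-0.001,-0.006,0,0],[-1,-0.001,-0.006,0,0]]';python3 -m jog '[[-1,-0.0002,-0.001,0,0],[-1,-0.0004,-0.002,0,0],[-1,-0.0004,-0.002,0,0],[-1,-0.0004,-0.002,0,0]]';python3 -m jog '[[-1,-0.0002,-0.001,0,0],[-1,-0.0004,-0.002,0,0],[-1,-0.0004,-0.002,0,0],[-1,-0.0004,-0.002,0,0]]'
```

```text
time_s: 8.7
position: [0.5168, 0.0493, 0.0823]
tool_rot: [[-0.002, -0.998, -0.067], [0.0, -0.067, 0.998], [-1.0, 0.002, 0.0]]
ft_force: [-5.8, 0.5, 5.8]
grip_width: 0.0215
time_s: 9.1
position: [0.5185, 0.0495, 0.0826]
tool_rot: [[-0.003, -0.998, -0.067], [0.0, -0.067, 0.998], [-1.0, 0.003, 0.0]]
ft_force: [-6.2, -0.6, 5.0]
grip_width: 0.0218
time_s: 9.5
position: [0.5206, 0.0496, 0.0829]
tool_rot: [[-0.003, -0.998, -0.067], [0.0, -0.067, 0.998], [-1.0, 0.003, 0.0]]
ft_force: [-6.0, 0.0, 4.3]
grip_width: 0.0218
```

```bash
python3 -m jog '[[-1,-0.0005,-0.0,0,0],[-1,-0.0005,-0.0,0,0],[-1,-0.0005,-0.0,0,0]]';python3 -m jog '[[-1,-0.0002,-0.001,0,0],[-1,-0.0004,-0.002,0,0],[-1,-0.0004,-0.002,0,0],[-1,-0.0004,-0.002,0,0]]'
```

```text
time_s: 9.8
position: [0.5217, 0.0495, 0.0833]
tool_rot: [[-0.001, -0.998, -0.067], [0.0, -0.067, 0.998], [-1.0, 0.001, 0.0]]
ft_force: [-0.1, 0.2, -1.8]
grip_width: 0.0217
time_s: 10.2
position: [0.5239, 0.0497, 0.0839]
tool_rot: [[-0.0, -0.998, -0.067], [-0.0, -0.067, 0.998], [-1.0, 0.0, 0.0]]
ft_force: [-0.2, 0.0, -3.6]
grip_width: 0.0217
```

```bash
python3 -m jog '[[-1,0,-0.001,0,0],[-1,-0.0001,-0.002,0,0],[-1,-0.0001,-0.002,0,0],[-1,-0.0001,-0.002,0,0]]';python3 -m jog '[[-1,-0.00017,-0.001,0,0],[-1,-0.00035,-0.002,0,0],[-1,-0.00035,-0.002,0,0],[-1,-0.00035,-0.002,0,0]]'
```

```text
time_s: 10.6
position: [0.5247, 0.0498, 0.084]
tool_rot: [[-0.003, -0.998, -0.067], [-0.0, -0.067, 0.998], [-1.0, 0.003, 0.0]]
ft_force: [-6.3, -0.4, 1.0]
grip_width: 0.0217
time_s: 11.0
position: [0.526, 0.0501, 0.0843]
tool_rot: [[-0.005, -0.998, -0.067], [0.0, -0.067, 0.998], [-1.0, 0.005, 0.0]]
ft_force: [-9.5, 0.2, 2.3]
grip_width: 0.0217
```

```bash
for i in 1 ; do python3 -m jog '[[-1,-0.0002,-0.0005,0,0],[-1,-0.0003,-0.001,0,0],[-1,-0.0003,-0.001,0,0]]'; done; python3 -m jog '[[-1,-0.0001,-0.0005,0,0],[-1,-0.0002,-0.001,0,0],[-1,-0.0002,-0.001,0,0]]' ; python3 -m jog '[[-1,-0.0001,-0.0005,0,0],[-1,-0.0002,-0.001,0,0],[-1,-0.0002,-0.001,0,0]]'
```

```text
time_s: 11.3
position: [0.527, 0.0501, 0.0845]
tool_rot: [[-0.005, -0.998, -0.067], [0.0, -0.067, 0.998], [-1.0, 0.005, 0.0]]
ft_force: [-8.4, -0.6, 1.1]
grip_width: 0.0212
time_s: 11.6
position: [0.528, 0.0503, 0.0847]
tool_rot: [[-0.005, -0.998, -0.068], [0.0, -0.068, 0.998], [-1.0, 0.005, 0.0]]
ft_force: [-8.6, -0.3, 0.7]
grip_width: 0.0216
time_s: 11.9
position: [0.529, 0.0503, 0.0849]
tool_rot: [[-0.005, -0.998, -0.067], [0.0, -0.067, 0.998], [-1.0, 0.005, 0.001]]
ft_force: [-8.8, -0.5, 0.6]
grip_width: 0.0216
```

```bash
for i in 1; do python3 -m jog '[[-1,-0.0001,-0.0005,0,0],[-1,-0.0002,-0.001,0,0],[-1,-0.0002,-0.001,0,0]]' | sed -n '2p;4p'; done; python3 -m jog '[[-1,-0.0001,-0.0005,0,0],[-1,-0.0001,-0.0005,0,0]]'| sed -n '2p;4p'; python3 -m jog '[[-1,-0.0001,-0.0005,0,0],[-1,-0.0001,-0.0005,0,0]]'| sed -n '2p;4p'; python3 -m jog '[[-1,-0.0001,-0.0005,0,0],[-1,-0.0001,-0.0005,0,0]]'| sed -n '2p;4p'
```

```text
position: [0.53, 0.0504, 0.0851]
ft_force: [-8.9, -0.9, 1.0]
position: [0.5304, 0.0504, 0.0852]
ft_force: [-8.6, -0.1, 0.8]
position: [0.531, 0.0505, 0.0853]
ft_force: [-7.9, -0.8, 1.3]
position: [0.5314, 0.0505, 0.0853]
ft_force: [-8.8, -0.7, 0.9]
```

```bash
python3 -m jog '[[-1,-0.0001,-0.0005,0,0],[-1,-0.0001,-0.0005,0,0]]'| sed -n '2p;4p'; python3 -m jog '[[-1,-0.0001,-0.0005,0,0],[-1,-0.0001,-0.0005,0,0]]'| sed -n '2p;4p'; python3 -m jog '[[-1,-0.0001,-0.0005,0,0],[-1,-0.0001,-0.0005,0,0]]'| sed -n '2p;4p'; python3 -m jog '[[-1,-0.0001,-0.0005,0,0],[-1,-0.0001,-0.0005,0,0]]'| sed -n '2p;4p'
```

```text
position: [0.532, 0.0505, 0.0855]
ft_force: [-8.7, -0.2, 0.1]
position: [0.5325, 0.0506, 0.0856]
ft_force: [-9.3, -0.3, 0.3]
position: [0.533, 0.0506, 0.0856]
ft_force: [-8.8, -0.6, 0.9]
position: [0.5335, 0.0506, 0.0857]
ft_force: [-8.8, -0.2, 0.5]
```

```bash
python3 -m jog '[[-1,-0.0001,-0.0005,0,0],[-1,-0.0001,-0.0005,0,0]]'| sed -n '2p;4p'; python3 -m jog '[[-1,-0.0001,-0.0005,0,0],[-1,-0.0001,-0.0005,0,0]]'| sed -n '2p;4p'; python3 -m jog '[[-1,-0.0001,-0.0005,0,0],[-1,-0.0001,-0.0005,0,0]]'| sed -n '2p;4p'; python3 -m jog '[[-1,-0.0001,-0.0005,0,0],[-1,-0.0001,-0.0005,0,0]]'| sed -n '2p;4p'
```

```text
position: [0.534, 0.0507, 0.0858]
ft_force: [-8.6, 0.1, -0.5]
position: [0.534, 0.0507, 0.0859]
ft_force: [-10.7, -1.0, 1.8]
position: [0.5341, 0.0507, 0.0859]
ft_force: [-12.2, -0.8, 3.1]
position: [0.5342, 0.0508, 0.086]
ft_force: [-14.4, -1.6, 3.2]
```

```bash
python3 -m jog '[[-1,-0.0002,0,0,0],[-1,-0.0003,0,0,0]]'| sed -n '2p;4p'; python3 -m jog '[[-1,0,0,0,0],[-1,0,0,0,0]]'| sed -n '2p;4p'
```

```text
position: [0.5343, 0.0508, 0.0862]
ft_force: [-12.4, -1.6, 1.0]
position: [0.5342, 0.0508, 0.0861]
ft_force: [-12.1, -1.3, 2.5]
```

```bash
python3 -m jog '[[-1,-0.0003,-0.0003,0,0],[-1,-0.0004,-0.0005,0,0]]'| sed -n '2p;4p'; python3 -m jog '[[-1,0,0,0,0],[-1,0,0,0,0]]'| sed -n '2p;4p'
```

```text
position: [0.5344, 0.0508, 0.0864]
ft_force: [-14.3, -1.6, 1.6]
position: [0.5344, 0.0508, 0.0863]
ft_force: [-14.2, -1.5, 0.7]
```

```bash
python3 -m jog '[[-1,-0.0003,-0.0003,0,0],[-1,-0.0003,-0.0003,0,0],[-1,-0.0003,-0.0003,0,0],[-1,-0.0003,-0.0003,0,0]]'| sed -n '2p;4p'; python3 -m jog '[[-1,0,0,0,0],[-1,0,0,0,0],[-1,0,0,0,0],[-1,0,0,0,0],[-1,0,0,0,0]]'| sed -n '1,4p'
```

```text
position: [0.5346, 0.0508, 0.0865]
ft_force: [-15.0, -1.4, 1.9]
time_s: 16.1
position: [0.5346, 0.0508, 0.0866]
tool_rot: [[-0.009, -0.998, -0.068], [0.0, -0.068, 0.998], [-1.0, 0.009, 0.001]]
ft_force: [-14.2, -2.5, 1.7]
```

```bash
python3 -m jog '[[-1,-0.0002,-0.0003,0,0],[-1,-0.0002,-0.0003,0,0],[-1,-0.0002,-0.0003,0,0],[-1,-0.0002,-0.0003,0,0],[-1,-0.0002,-0.0003,0,0],[-1,-0.0002,-0.0003,0,0],[-1,-0.0002,-0.0003,0,0],[-1,-0.0002,-0.0003,0,0],[-1,-0.0002,-0.0003,0,0]]'| sed -n '1,4p'; python3 - <<'E'
from h import *
F=[]
m,im=snap('scene','s6.png')
crop(im,180,150,340,280,5,'s6c.png')
for i in range(3): F.append(env.observe()['ft_force']); env.get_image('scene')
print(np.array(F).round(1))
E
```

```text
time_s: 17.0
position: [0.5346, 0.0508, 0.0867]
tool_rot: [[-0.01, -0.998, -0.068], [0.0, -0.068, 0.998], [-1.0, 0.01, 0.001]]
ft_force: [-14.9, -1.2, 1.2]
[[-14.8  -1.3   0.9]
 [-14.4  -0.8   0.9]
 [-16.   -1.9   0.4]]
```

View pics/s6c.png

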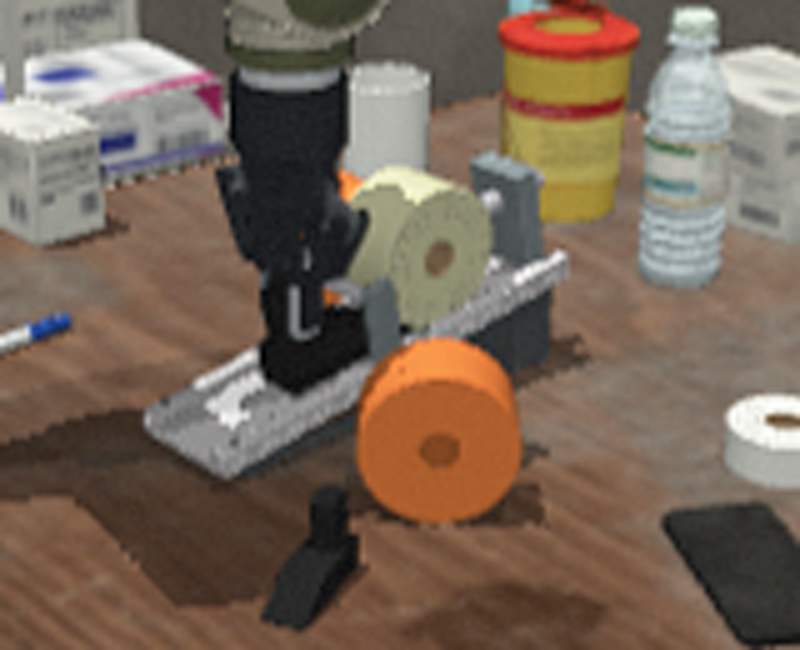

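```bash
python3 -m jog '[[-1,-0.0002,-0.0003,0,0],[-1,-0.0002,-0.0003,0,0],[-1,-0.0002,-0.0003,0,0],[-1,-0.0002,-0.0003,0,0]]'| sed -n '1,4p';python3 -m jog '[[-1,0,0,0,0],[-1,0,0,0,0],[-1,0,0,0,0],[-1,0,0,0,0]]'| sed -n '2p;4p'; python3 -c "
from rig import env
o=env.observe();print(o['ft_force'],o['wrist_torque'])"
```

```text
time_s: 17.6
position: [0.5347, 0.0509, 0.0868]
tool_rot: [[-0.011, -0.998, -0.068], [0.0, -0.068, 0.998], [-1.0, 0.011, 0.001]]
ft_force: [-14.9, -2.5, 1.6]
position: [0.5347, 0.0509, 0.0868]
ft_force: [-15.2, -2.3, 1.3]
[-15.23609015  -2.27591505   1.32782314] [-0.33767379  2.6747733  -0.10956628]
```

```bash
python3 -m jog '[[-0.1,0,0,0,0],[-0.1,0,0,0,0],[-0.1,0,0,0,0],[-0.1,0,0,0,0],[-0.1,0,0,0,0]]'| sed -n '1,5p'; python3 - <<'E'
from h import *
m,im=snap('wrist','w7.png')
crop(cv2.convertScaleAbs(im,alpha=1.3,beta=10),0,0,512,384,1.55,'w7c.png')
m,im=snap('scene','s7.png')
crop(im,180,150,340,280,5,'s7c.png')
E
```

```text
time_s: 18.5
position: [0.539, 0.0506, 0.088]
tool_rot: [[0.001, -0.998, -0.067], [-0.0, -0.067, 0.998], [-1.0, -0.001, -0.0]]
ft_force: [-0.0, 0.3, -0.7]
grip_width: 0.0382
```

View pics/w7c.png

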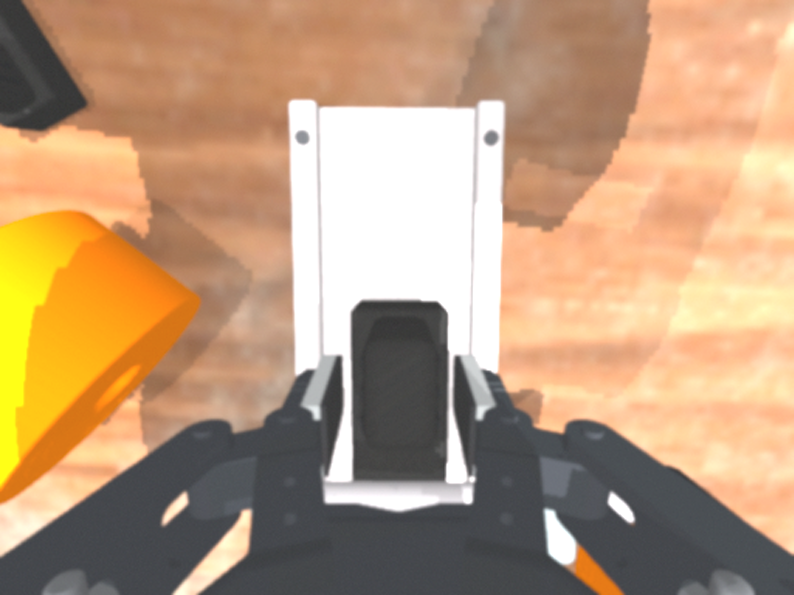

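View pics/s7c.png

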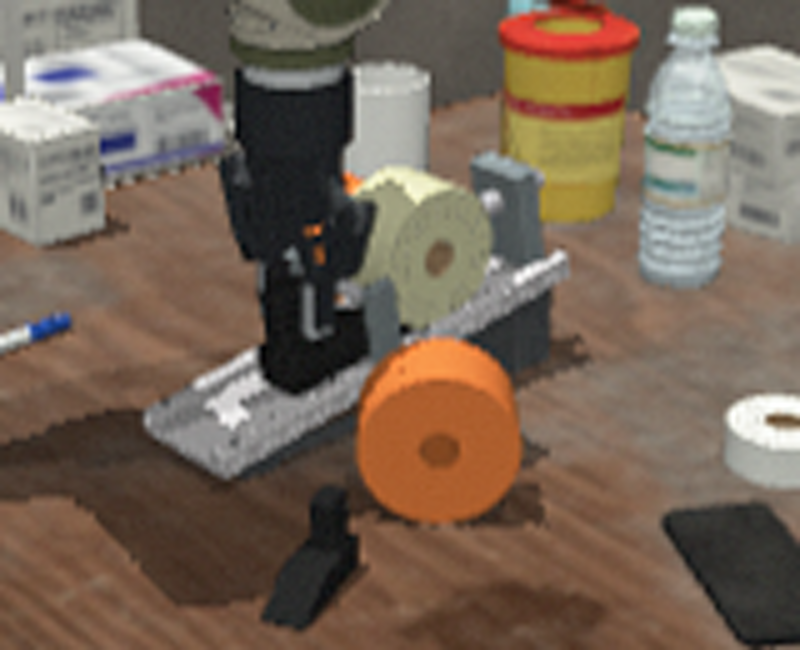

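```bash
python3 -m jog '[[-0.1,-0.03,0.004,0,0],[-0.1,-0.07,0.004,0,0],[-0.1,-0.12,0.004,0,0],[-0.1,-0.12,-0.01,0.04,0],[-0.4,-0.12,-0.031,0.092,0],[-0.4,-0.12,-0.031,0.092,0],[-0.4,-0.12,-0.031,0.092,0],[-0.4,-0.12,-0.031,0.092,0],[-0.4,-0.12,-0.031,0.092,0]]'| sed -n '1,5p'; python3 - <<'E'
from h import *
m,im=snap('wrist','w8.png')
crop(cv2.convertScaleAbs(im,alpha=1.3,beta=10),0,0,512,384,1.55,'w8c.png')
m,im=snap('scene','s8.png')
crop(im,180,150,340,280,5,'s8c.png')
E
```

```text
time_s: 19.5
position: [0.5634, 0.1434, 0.2079]
tool_rot: [[-0.0, -0.998, -0.066], [-0.0, -0.066, 0.998], [-1.0, 0.0, -0.0]]
ft_force: [0.0, -0.2, -0.4]
grip_width: 0.0257
```

View pics/w8c.png

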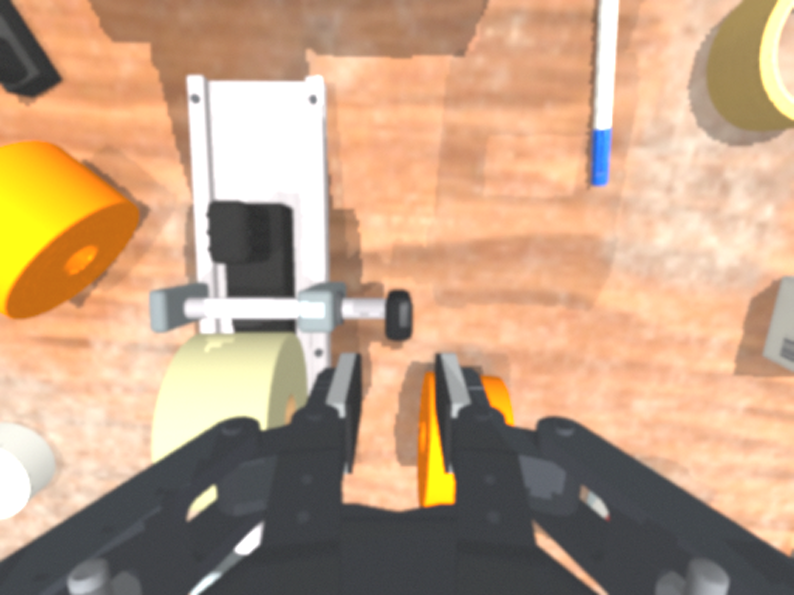

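View pics/s8c.png

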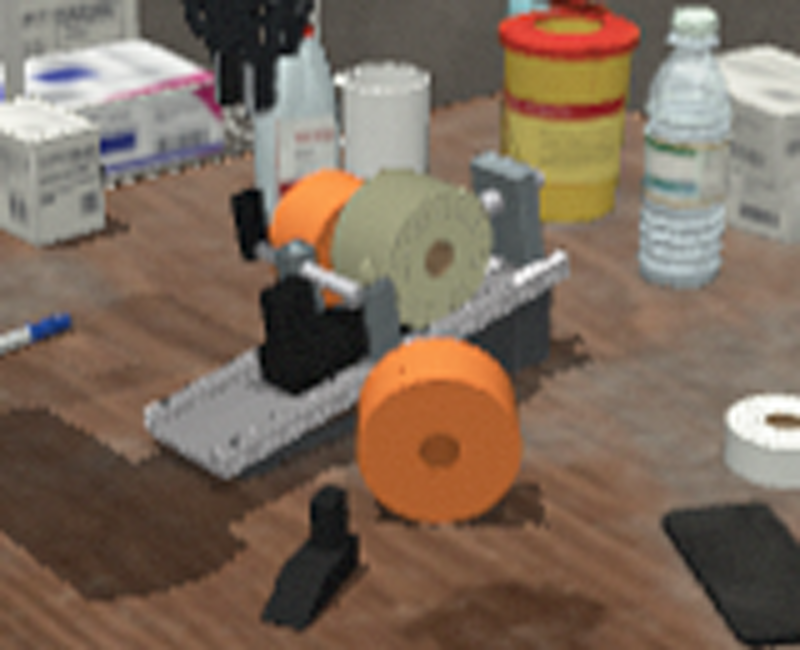

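```bash
python3 - <<'E'
from h import *
m=np.load('pics/w8.png.npy',allow_pickle=True).item()
R=env.observe()['tool_rot'];t=env.observe()['position']
for n,(x,y),z in [('top c',(402,316),.137),('top L',(388,316),.137),('top R',(412,316),.137),('top lowend',(400,293),.137),('upend',(400,341),.137),('bracketL outer',(340,305),.108)]:
    P=onz(m,x/1.55-.3,y/1.55-.3,z); print(n,P.round(4),(R.T@(P-t)).round(4))
P=np.array([0,0,0])
E
```

```text
top c [0.5592 0.145  0.137 ] [0.071  0.0041 0.0018]
top L [0.5597 0.1383 0.137 ] [ 0.071   0.0041 -0.0049]
top R [0.5589 0.1497 0.137 ] [0.071  0.0041 0.0065]
top lowend [0.548  0.1433 0.137 ] [0.071  0.0155 0.0008]
upend [0.572  0.1449 0.137 ] [ 0.071  -0.0086  0.0008]
bracketL outer [0.565 0.112 0.108] [ 0.1     0.0005 -0.0315]
```

```bash
python3 -m jog '[[-0.42,0.03,0.001,0.001,0],[-0.42,0.06,0.001,0.001,0],[-0.42,0.08,0.001,0.001,0],[-0.42,0.09,0.001,0.001,0],[-0.42,0.09,0.001,0.001,0]]' 30 | sed -n '1,5p';python3 -m jog '[[-1,0,0,0,0],[-1,0,0,0,0],[-1,0,0,0,0],[-1,0,0,0,0],[-1,0,0,0,0]]' | sed -n '1,5p'
```

```text
time_s: 20.1
position: [0.5621, 0.145, 0.1171]
tool_rot: [[-0.002, -0.998, -0.066], [-0.0, -0.066, 0.998], [-1.0, 0.002, 0.0]]
ft_force: [-0.6, -0.1, 0.4]
grip_width: 0.0245
time_s: 20.6
position: [0.5628, 0.1454, 0.1187]
tool_rot: [[0.002, -0.998, -0.067], [-0.0, -0.067, 0.998], [-1.0, -0.002, -0.0]]
ft_force: [-0.3, -1.5, 3.7]
grip_width: 0.0135
```

```bash
python3 -m jog '[[-1,0,0,0.005,0],[-1,0,0,0.01,0],[-1,0,0,0.018,0],[-1,0,0,0.026,0],[-1,0,0,0.034,0],[-1,0,0,0.042,0],[-1,0,0,0.05,0],[-1,0,0,0.058,0],[-1,0,0,0.064,0],[-1,0,0,0.069,0],[-1,0,0,0.073,0],[-1,0,0,0.073,0],[-1,0,0,0.073,0]]' | sed -n '1,5p'; python3 - <<'E'
from h import *
m,im=snap('scene','s9.png')
crop(im,180,150,340,280,5,'s9c.png')
E
```

```text
time_s: 21.9
position: [0.5581, 0.2185, 0.1186]
tool_rot: [[0.002, -0.998, -0.067], [-0.0, -0.067, 0.998], [-1.0, -0.002, -0.0]]
ft_force: [0.9, -3.3, 5.2]
grip_width: 0.0134
```

View pics/s9c.png

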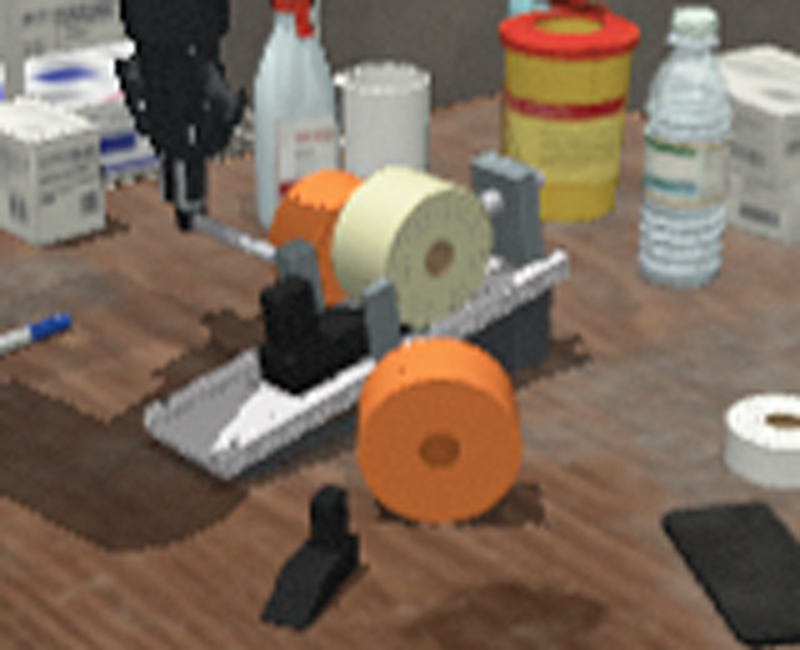

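```bash
python3 -m jog '[[-1,0,0,0.001,0],[-1,0,0,0.001,0],[-0.4,0,0,0.001,0],[-0.4,0,0,0.001,0],[-0.4,0,0,0.001,0],[-0.4,0,0,0.001,0],[-0.4,-0.03,0,0.001,0],[-0.4,-0.07,0,0.001,0],[-0.4,-0.11,0,0.001,0],[-0.4,-0.11,0,0.001,0],[-0.4,-0.11,0,0.001,0]]' | sed -n '1,5p'; python3 - <<'E'
from h import *
m,im=snap('wrist','w10.png')
crop(cv2.convertScaleAbs(im,alpha=1.3,beta=10),0,0,512,384,1.55,'w10c.png')
m,im=snap('scene','s10.png')
crop(im,180,150,340,280,5,'s10c.png')
E
```

```text
time_s: 23.05
position: [0.5574, 0.2195, 0.2282]
tool_rot: [[0.001, -0.998, -0.067], [0.0, -0.067, 0.998], [-1.0, -0.001, 0.0]]
ft_force: [0.1, -0.2, 0.3]
grip_width: 0.0261
```

View pics/w10c.png

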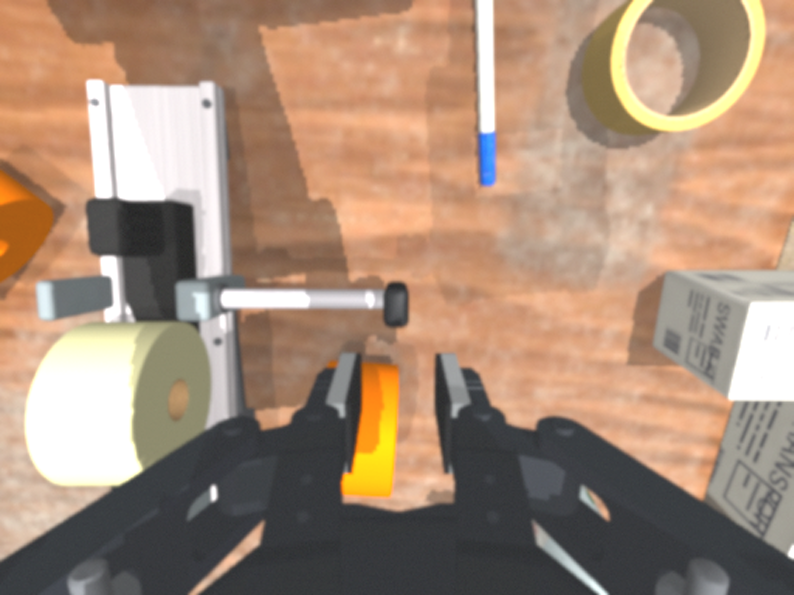

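View pics/s10c.png

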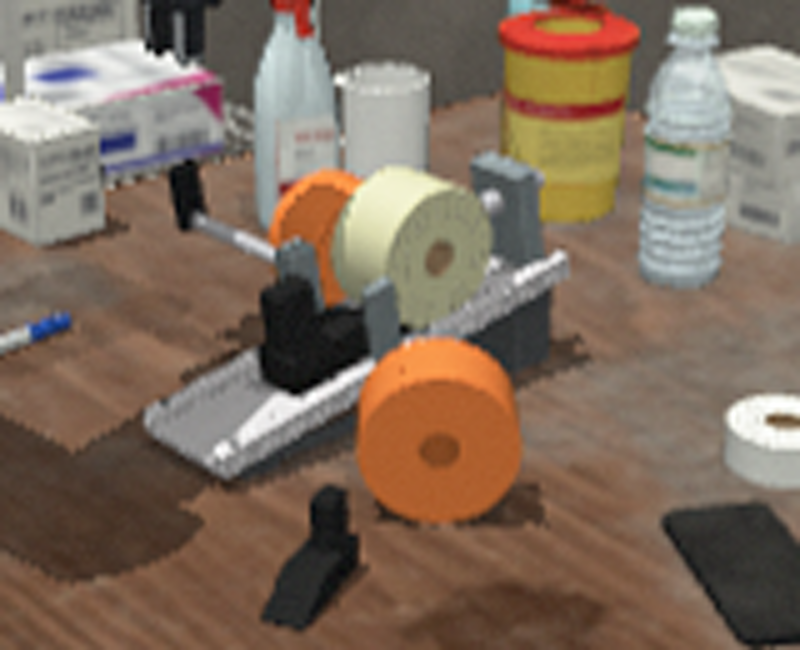

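```bash
python3 - <<'E'
from h import *
a=cv2.imread('pics/s8.png').astype(int)
m,im=snap('scene','s11.png')
# roll front-face/hub and chock unchanged since before the bolt was drawn? shift by phase correlation
for n,(x0,y0,x1,y1) in {'roll':(250,185,285,218),'chock':(228,205,256,232)}.items():
    g=lambda i: cv2.cvtColor(i.astype(np.uint8),cv2.COLOR_BGR2GRAY)[y0:y1,x0:x1].astype(np.float32)
    print(n,cv2.phaseCorrelate(g(cv2.imread('pics/s10.png')),g(im)),cv2.phaseCorrelate(g(a),g(im)))
print(env.close_job())
E
```

```text
roll ((0.00030499949583884245, -0.006282293460269983), 1.0017529508949798) ((0.04308530711961467, 0.13352466514430006), 0.979115934651575)
chock ((-0.0623241343249461, 0.5111331070589245), 1.0225103457768758) ((-0.1512597128543316, 0.3250824143927282), 0.7708582757431783)
the job is handed in; nothing more can be done
None
```

The chock is wedged under the roll, the bolt is drawn out and the job is handed in at about 23 s of the 72 s allowed. I got no verdict back.

- **Chock:** I used the large wedge (about 110 x 38 mm). I set it flat and centred on the bed, nose uphill, and pushed it under the bolt until it met the roll, about 9 mm before the roll reached the buffer. I finished with a push of about 15 N along the slope, with little bearing down, held for about 2 s and then let go.
- **Bolt:** I then gripped the handle and pulled it about 74 mm to the left, by the tool's own travel, and let go.

**Last checks:** After the bolt was out and the gripper clear, the pictures showed the roll at rest against the buffer and the chock flat and in line under it. The roll had shifted no more than 0.15 pixel since before the pull. The chock patch gave a weak match, shifting 0.3 to 0.5 pixel; I put that down to moving shadows and did not check it further. The other things looked undisturbed wherever they were in view.

**Not measured:** The contact forces between chock and roll and between roll and buffer were never measured. I inferred them from the wrist force, which rose from about 9 to 15 N once the roll met the buffer. The top camera gave only a blurred picture, so I did not use it.

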